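Eject the tire lever and trap it with the other finger

ROBOT

A 6-joint arm with a two-finger parallel gripper is mounted at the origin on the work surface. World frame = base frame: x ahead of the robot, y to its left, z up, the work surface at z = 0. Lengths are in mm, angles in rad, forces in N, time in s.
With the tool pointing down it reaches from about 300 to 775 mm from the base axis. Payload 14.6 kg.
Tool frame: the origin (TCP) lies midway between the tips of the shut fingers; the grasp point (between the pads) lies 19 mm behind it (manip.hold_point_z is the distance from the TCP to the grasp point, in mm); z points along the fingers, y is the direction in which the jaws open and shut (so a half turn about z gives the same grasp; the last joint's range is limited). The gripper opens to 94 mm and grips with 3 to 60 N. Pads are 16 mm wide; open, the fingers measure 119 mm over their backs; the gripper's body (75 mm by 177 mm) begins 78 mm behind the grasp point.
Start: joints at [-1.222, 0.3, 1.521, -0, 1.321, -0.067], TCP at [222.149, -503.129, 205.446] pointing down, gripper open.
Joint ranges: [-3.03, 3.03], [-0.79, 2.21], [0.23, 2.52], [-1.04, 4.18], [0, 3.07], [-2.55, 2.55]. Speed limits (rad/s): [2.22, 2.22, 2.57, 3.14, 3.14, 3.14].

INTERFACE

Orientations are given as [roll, pitch, yaw] about the fixed x, y, z axes, in that order (R = Rz(yaw) Ry(pitch) Rx(roll)).
In Python, from cell import manip gives the robot as it stands.
- The arm moves only by the shell command python3 -m crank 'ROWS' [OPENING] [FORCE]. ROWS is JSON, a list of rows, each an object with "offset": the shift along the world's x, y, z in m, a list of three; "spin": the turn about the world's z in degrees. In form: [{"offset": [dx, dy, dz], "spin": spin}, ...]. A call has exactly 8 rows; each row is the pose to reach, as a shift and turn from the pose measured when the call began; what a row does not reach only later rows make up. A row lasts 1/12 s, in which the tool goes at most 41.7 mm and 7.16 degrees, less where a joint would pass 70% of its speed; a pose out of reach is approached as far as the arm can. A call with a gripper value outside its range is refused whole. OPENING is the opening, from 0 (shut) to 1 (fully open), set as the call begins (- or left out, the last holds). The fingers move at their own pace and stop on an object; FORCE is the grip in N (left out, the last holds). Time passes only in rows, so rows that repeat a pose let the fingers close, or fill a call up. It gives the time, the measured TCP pose, the force and the opening at its end, in the units of the state.
- manip.read_state(): the state, without advancing time (a new reading comes with each control period).
- manip.camera(name): name is "scene" or "top"; returns a dict with "pixels" (400x640x3 uint8, red, green, blue), "fx", "fy", "cx", "cy" (pixels), "extrinsics" (4x4, takes a point from world to camera coordinates). Camera axes: x right, y down, z forward; pixel columns grow to the right and rows downward; lengths in mm; the calibration is good to about 2 mm. A picture is of the moment at which its call begins. There is no depth.
- manip.sign_off(): hands the job in, once; it reports no verdict.
Trained networks look in a picture, given as the dict that the camera call returned (one of the last four; its "shot" number tells which), for a name from the list of things; names that differ only in an ending like _2 or _b are one class to them, and where a whole thing is asked for, a point or a joint stands for the part that bears it (a point fixed in the world has none). Each returns a list of dicts, best first, with "conf" (0 to 1); they miss things now and then, are a little off and sometimes report something else, mostly with a low value. They report only what shows in the picture. A call takes as long as a camera call. They do not tell look-alikes from the thing itself.
- manip.search_frame(picture, name): "location" ([x, y, z] in mm, in world coordinates, good to about 4 mm: the middle of the surface that is visible of it).
- manip.masks_of(picture, name): "mask" (400x640 bool, what is visible of it).
The state is a dict: "clock": time; "joints": joint angles; "qd": joint speeds; "effort": joint torques, N m; "eef_pos": TCP position; "eef_rot": TCP orientation; "wrist_force": force on the tool from outside, world axes, zero at the start; "moment": the same for the moment, N m; "finger_gap": finger opening in mm.
Only numpy, scipy, OpenCV 4.12 (cv2) and the standard library are available. Lean on these libraries where they do the work, as an engineer would, in place of code of your own. Each camera call takes 0.05 s, during which the arm holds its last target. There are 200 camera calls.

TASK

Press the red ejector button on the slotted holder down with one fingertip, with the other finger already waiting in front of the blue tire lever's nose, so that the lever pops out past its orange gate and is stopped by that finger after sliding one to five centimetres, before it can slide away. Finish while holding: one finger still keeping the button down, the other still blocking the lever as it lies flat on its track. Do not lift the lever, and leave the cup, caliper, spanner and toolbox where they are.

Things in the scene. Friction and masses are not known exactly. Their poses are not given: they have to be found in the camera images.
- holder: Fixed bamboo holder. Origin: on the work surface, on the track's centre line, straight below the front of the lever's nose at rest. x points the way the lever pops out, y to the red button's side, z up. Track: flat, smooth, 44 mm wide, top 22 mm high, x -155 to +110 mm. Black slot walls and bridge (top 41 mm high) only at x -130 to -12 mm. Button shoulder: 22 mm high, x +7 to +65, y +22 to +88 mm.
- track_end (a point): Centre of the open end of the track's top, 110 mm ahead of the nose at rest, 22 mm above the work surface. From the nose to here the track is open and clear; the lever drops off this end if nothing stops it.
- gate_top (a point): Middle of the top of the orange gate bar (4 mm thick, 16 mm wide) that stops the lever's nose: 3 mm ahead of the nose at rest, 6 mm above the track. It sinks with the button.
- kicker (a point): Front of the steel spring kicker behind the lever's tail. It pushes the lever along the track with about 1.5 N, falling to 1.0 N over its 55 mm stroke. Once the gate is down the lever shoots out in about a tenth of a second: too fast to catch unless the finger already waits there.
- button_top (a point): Centre of the top of the red round ejector button (30 mm diameter). In the holder's frame it is at x = +36, y = +60 mm, 40 mm above the work surface at rest and 30 mm when fully down. It is pressed straight down and springs back up when let go.
- ejector (a joint): Travel of the red button, m: 0 = up, 0.010 = fully down. About 2.5 N starts it, about 5 N holds it fully down; the gate clears the lever at 0.006.
- lever_nose (a point): Middle of the flat front face of the blue tire lever's nose, 9 mm above the track (31 mm above the work surface). The nose is 20 mm wide, 18 mm high (top 40 mm above the work surface) and 10 mm long.
- lever: Loose blue plastic tire lever, 125 mm long, 20 mm wide, about 45 g, its shaft 9 mm thick, lying flat in the slot. Origin: on its underside, below the front face of the nose; its x axis points from the tail to the nose, z up.
- cup: Grey ceramic cup, 74 mm wide at the rim, 75 mm high, upright, loose. Origin: centre of its underside. Bystander.
- caliper: Steel brake caliper, 75 x 60 x 32 mm, lying loose. Origin: underside, centre. Bystander.
- spanner: Flat chrome bottle-opener-style spanner, 142 x 32 x 7 mm, lying loose along its x axis. Origin: underside, middle. Bystander.
- toolbox: Small aluminium toolbox with a closed hinged flap, 152 x 87 x 71 mm, loose, 0.9 kg. Origin: centre of its underside; long side along its x. Bystander.
Mind the look-alikes: they are no part of the job. Of the things like the lever, leave any that is black or turquoise; of the rest the smaller one is meant.

How it is judged:
By the outcome, as a careful person would: the job done as asked, in the order asked, and still so for the second after the job is handed in, while the arm keeps its last pose, push and grip.
It also fails if it takes over 32 s, if anything falls off the work surface, if the arm or the gripper's body presses on something with over 40 N, if the wrist force passes 120 N, or if a joint passes its speed limit or range.

## Working session

There is one attempt and no reset: what is moved stays moved. The work goes in short steps, Python scripts to look and compute and a shell command to move; the robot and the scene stay as the last step left them, time stands still between calls to the robot, and variables do not carry over. Pictures are saved under pics/ and viewed, about 8 in all and at most 12, crops included, and the job is handed in when it is done.

```bash
mkdir -p pics; ls
cat > h.py <<'E'
import numpy as np, cv2
from cell import manip
def save(p,n,box=None,s=1):
    im=p["pixels"][:,:,::-1]
    if box: x0,y0,x1,y1=box; im=im[y0:y1,x0:x1]
    cv2.imwrite("pics/"+n,cv2.resize(im,None,fx=s,fy=s,interpolation=cv2.INTER_CUBIC))
def proj(p,X):
    c=p["extrinsics"]@np.r_[X,1]; return np.array([p["fx"]*c[0]/c[2]+p["cx"],p["fy"]*c[1]/c[2]+p["cy"]])
def back(p,uv,z):
    E=np.array(p["extrinsics"]);R=E[:3,:3];t=E[:3,3];o=-R.T@t
    d=R.T@np.array([(uv[0]-p["cx"])/p["fx"],(uv[1]-p["cy"])/p["fy"],1]); return o+d*(z-o[2])/d[2]
E
python3 - <<'E'
from h import *
a=manip.camera("top");b=manip.camera("scene")
np.set_printoptions(precision=1,suppress=True)
for p,n in ((a,"top"),(b,"scene")):
    save(p,n+"1.png",s=1.25)
    for k in ["holder","lever","lever_nose","button_top","gate_top","kicker","cup","caliper","spanner","toolbox"]:
        for d in manip.search_frame(p,k)[:4]: print(n,k,round(d["conf"],2),np.array(d["location"]),proj(p,d["location"]))
s=manip.read_state();print(s["eef_pos"],s["eef_rot"],s["finger_gap"],s["clock"])
E
```

```text
pics
top holder 0.79 [548.2 126.8  18.8] [339.3 215.4]
top lever 0.9 [774.2   3.8   8.6] [384.8 126.6]
top lever 0.87 [425.  396.8  15.8] [233.7 266.6]
top lever 0.86 [493.3 192.4  30.4] [313.8 237.8]
top lever 0.81 [ 567.1 -164.2   14.7] [453.7 205.3]
top lever_nose 0.89 [490.1 191.   31.7] [314.4 239. ]
top lever_nose 0.81 [425.2 395.1  10.2] [234.7 266.3]
top lever_nose 0.7 [ 566.4 -163.9   15.1] [453.6 205.6]
top lever_nose 0.68 [771.5   7.1   7. ] [383.5 127.8]
top button_top 0.44 [595.4 123.8  39.8] [340.3 196.2]
top cup 0.98 [450.7   6.   15.8] [388.1 252.9]
top caliper 0.83 [546.9 254.3  30.9] [288.7 216.9]
top caliper 0.29 [490.4 192.2  27.4] [313.9 238.9]
top spanner 0.75 [684.3 182.6   4.5] [316.1 163.2]
top spanner 0.5 [487.6 192.1  29. ] [314. 240.]
top toolbox 0.57 [366.7 151.6  71.9] [331.6 290.2]
scene holder 0.74 [549.3 135.3  20.5] [304.2 194.8]
scene lever 0.9 [773.9   3.    6.9] [233.7 273.9]
scene lever 0.89 [ 578.8 -161.2    8.8] [180.6 203.6]
scene lever 0.57 [500.5 183.   32.5] [324.  178.6]
scene lever 0.31 [548.5 139.6  26.3] [306.  192.9]
scene lever_nose 0.98 [ 580.6 -163.6   13.5] [178.9 202.7]
scene lever_nose 0.9 [779.4   2.4  10. ] [232.7 275.2]
scene lever_nose 0.83 [430.5 404.3   9.6] [406.2 170.3]
scene lever_nose 0.65 [497.6 183.9  32.5] [324.4 177.9]
scene gate_top 0.51 [600.5 128.   40.4] [300.  203.6]
scene cup 0.74 [477.7  11.2  48.9] [256.4 166.1]
scene caliper 0.79 [560.6 253.4  28.4] [353.1 196.9]
scene caliper 0.56 [602.5 125.   35.4] [298.6 205.7]
scene spanner 0.93 [686.  177.6   6. ] [320.7 242.6]
scene toolbox 0.7 [478.9   9.6  50.5] [255.6 165.9]
scene toolbox 0.6 [391.9 153.8  66.3] [313.7 142.2]
scene toolbox 0.34 [498.1 184.5  29.9] [324.6 178.8]
[ 222.2 -503.1  205.4] [-3.1  0.   0.4] 94.25208927928148 1.1
```

View pics/top1.png

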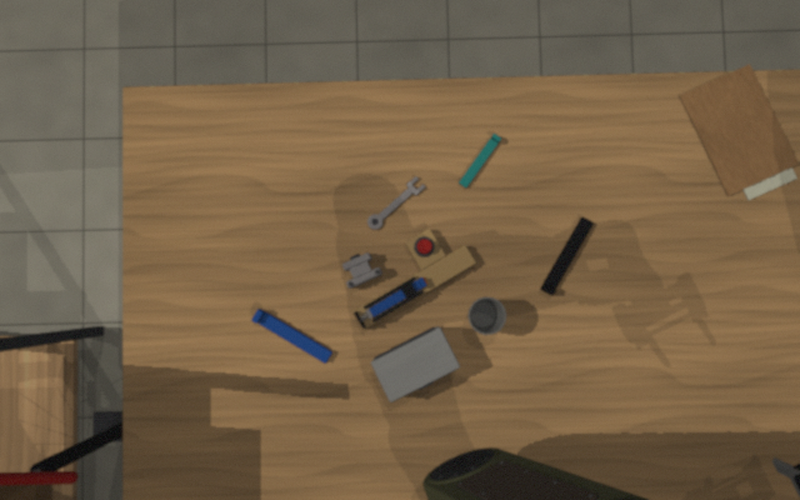

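Run:
```python
from h import *
a=cv2.imread("pics/top1.png");b=cv2.imread("pics/scene1.png")
ca=cv2.resize(a[int(150*1.25):int(310*1.25),int(260*1.25):int(420*1.25)],(400,400),interpolation=2)
cb=cv2.resize(b[int(120*1.25):int(280*1.25),int(230*1.25):int(390*1.25)],(400,400),interpolation=2)
cv2.imwrite("pics/crop1.png",np.hstack([ca,cb]))
```

```text
(no output)
```

View pics/crop1.png

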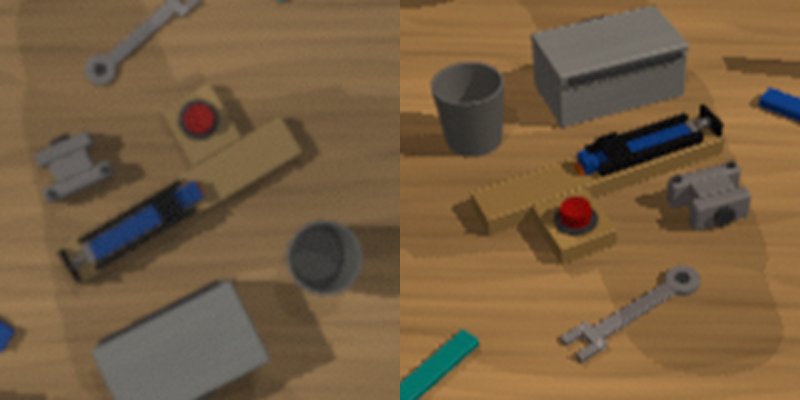

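The top view shows four lever-like things, positions in original pixels: turquoise (385,127), black (454,205), a long blue one (234,267) and a shorter blue one in the black slot (314,238). Black and turquoise are excluded, and of the two blue ones the smaller, in the slot at (314,238), is meant. The enlarged crop confirms it: its nose is at the orange gate, and the red button is at (340,197). Next I fit the holder pose to both pictures.

```bash
cat > fit.py <<'E'
from h import *
from scipy.optimize import least_squares
np.set_printoptions(precision=2,suppress=True)
P={n:manip.camera(n) for n in ("top","scene")}
def red(p):
    h=cv2.cvtColor(p["pixels"],cv2.COLOR_RGB2HSV); m=((h[...,0]<5)|(h[...,0]>174))&(h[...,1]>180)&(h[...,2]>70)
    m[:, :250]=0; m[:150]=0; m[300:]=0; v,u=np.nonzero(m); return np.array([u.mean(),v.mean()]),len(u)
def W(q,X):
    c,s=np.cos(q[2]),np.sin(q[2]); return np.array([q[0]+c*X[0]-s*X[1],q[1]+s*X[0]+c*X[1],X[2]])
rt,rs=red(P["top"]),red(P["scene"]);print(rt,rs)
T=lambda x,y:(260+x/2.5,150+y/2.5); S=lambda x,y:(230+(x-400)/2.5,120+y/2.5)
obs=[("top",(36,60,38),rt[0],3),("scene",(36,60,37),rs[0],2),
("top",(110,22,22),T(281,120),1),("top",(110,-22,22),T(301,150),1),("top",(65,88,22),T(207,88),1),("top",(7,88,22),T(165,112),1),
("scene",(110,22,22),S(489,216),1),("scene",(110,-22,22),S(473,196),1),("scene",(65,88,22),S(568,250),1),("scene",(7,88,22),S(614,232),1)]
f=lambda q:np.concatenate([w*(proj(P[c],W(q,X))-uv) for c,X,uv,w in obs])
r=least_squares(f,[540,150,-0.5],loss="soft_l1");q=r.x;print(q,np.degrees(q[2]));print(f(q).reshape(-1,2))
np.save("q.npy",q)
for k,X in dict(btn=(36,60,40),nose=(0,0,31),end=(110,0,22)).items(): print(k,W(q,X))
out=[]
seg=[[(110,22,22),(110,-22,22),(-155,-22,22),(-155,22,22),(110,22,22)],[(7,22,22),(7,88,22),(65,88,22),(65,22,22)],[(0,-10,40),(0,10,40)],[(-12,-22,41),(-12,22,41)],
[(36+15*np.cos(t),60+15*np.sin(t),40) for t in np.linspace(0,6.3,20)]]
for n,(x0,y0) in (("top",(260,150)),("scene",(230,120))):
    im=cv2.resize(np.ascontiguousarray(P[n]["pixels"][y0:y0+160,x0:x0+160,::-1]),(400,400),interpolation=2)
    for s in seg:
        pts=np.array([(proj(P[n],W(q,X))-(x0,y0)+.5)*2.5 for X in s]); cv2.polylines(im,[np.int32(pts*8)],False,(0,255,0),1,cv2.LINE_AA,3)
    out.append(im)
cv2.imwrite("pics/fit1.png",np.hstack(out))
print(np.linalg.inv(P["top"]["extrinsics"])[:3,3],np.linalg.inv(P["scene"]["extrinsics"])[:3,3],P["top"]["fx"])
E
python3 fit.py
```

```text
(array([339.23, 196.78]), 80) (array([494.63, 166.99]), 442)
[523.24 129.95  -1.06] -60.964215901295155
[[  -1.34    1.2 ]
 [-389.32   70.91]
 [  -0.97   -2.26]
 [  -0.08    0.74]
 [   0.05   -2.92]
 [  -2.89   -0.97]
 [  -1.      0.53]
 [  -1.43   -2.9 ]
 [  -3.21   -1.14]
 [   0.96   -2.2 ]]
btn [593.17 127.6   40.  ]
nose [523.24 129.95  31.  ]
end [576.63  33.78  22.  ]
[ 512.42  168.29 1335.35] [1200.53  170.65  628.64] 519.8210871055036
```

View pics/fit1.png

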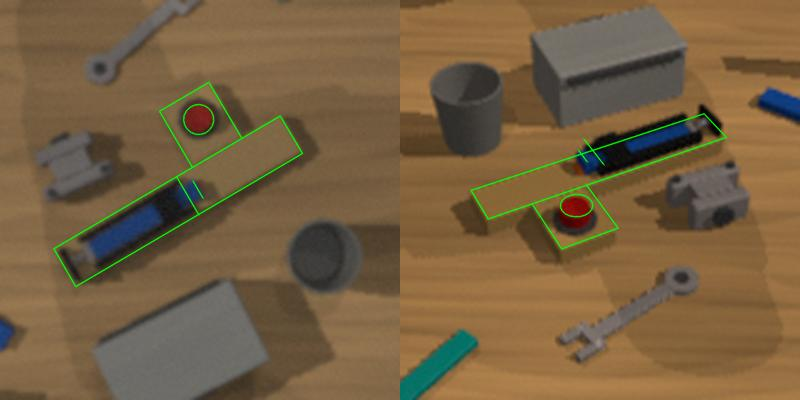

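The overlay matches the picture well, except that the scene camera's red mask was polluted. I fix that mask, refit and compute the TCP target: holder (36,30) with the jaws along holder y.

```bash
sed -i 's/m\[:, :250\]=0; m\[:150\]=0; m\[300:\]=0;/m[:, :270]=0; m[:, 360:]=0; m[:150]=0; m[230:]=0;/' fit.py
cat >> fit.py <<'E'
s=manip.read_state();t=W(q,(36,30,0));print("target",t,"yaw",np.degrees(q[2])+180,"now",np.array(s["eef_pos"]),np.degrees(s["eef_rot"]),s["clock"])
E
python3 fit.py
```

```text
(array([339.26, 196.7 ]), 81) (array([299.94, 204.24]), 108)
[524.5  130.08  -7.36] -421.48123384119054
[[-0.87 -0.09]
 [-0.43 -2.87]
 [-0.77 -2.45]
 [-0.02  0.62]
 [ 0.38 -3.37]
 [-2.67 -1.6 ]
 [-1.26  0.67]
 [-1.52 -2.82]
 [-3.62 -0.79]
 [ 0.68 -1.72]]
btn [594.41 127.09  40.  ]
nose [524.5  130.08  31.  ]
end [577.02  33.42  22.  ]
[ 512.42  168.29 1335.35] [1200.53  170.65  628.64] 519.8210871055036
target [568.05 112.77   0.  ] yaw -241.48123384119054 now [ 222.14 -503.14  205.45] [180.    -0.    23.82] 1.3
```

```bash
python3 -m crank '[{"offset":[0.02,0.035,0],"spin":6},{"offset":[0.04,0.07,0],"spin":12},{"offset":[0.06,0.105,0],"spin":18},{"offset":[0.08,0.14,0],"spin":24},{"offset":[0.10,0.175,0],"spin":30},{"offset":[0.12,0.21,0],"spin":36},{"offset":[0.14,0.245,0],"spin":42},{"offset":[0.16,0.28,0],"spin":48}]' 0.505 20
python3 -m crank '[{"offset":[0.02,0.035,0],"spin":6},{"offset":[0.04,0.07,0],"spin":12},{"offset":[0.06,0.105,0],"spin":18},{"offset":[0.08,0.14,0],"spin":24},{"offset":[0.10,0.175,0],"spin":30},{"offset":[0.12,0.21,0],"spin":36},{"offset":[0.14,0.245,0],"spin":42},{"offset":[0.16,0.28,0],"spin":46}]'
python3 -c "
from h import *
s=manip.read_state();print(s['eef_pos'],np.degrees(s['eef_rot']),s['finger_gap'],s['wrist_force'],s['clock'])"
```

```text
clock: 1.97
eef_pos: [382.7, -221.3, 205.7]
eef_rot: [3.141, 0.0, 1.258]
wrist_force: [1.2, -1.0, -0.5]
finger_gap: 48.1
clock: 2.63
eef_pos: [543.3, 60.8, 205.8]
eef_rot: [3.141, 0.0, 2.067]
wrist_force: [-0.1, -1.0, 0.8]
finger_gap: 47.5
[543.32937077  60.77514821 205.81066252] [1.79946351e+02 2.10131210e-02 1.18447982e+02] 47.525458972712265 [-0.1144664  -1.03258573  0.78035607] 2.6333
```

```bash
python3 -m crank '[{"offset":[0.012,0.026,0],"spin":0},{"offset":[0.025,0.052,0],"spin":0},{"offset":[0.025,0.052,-0.035],"spin":0},{"offset":[0.025,0.052,-0.07],"spin":0},{"offset":[0.025,0.052,-0.105],"spin":0},{"offset":[0.025,0.052,-0.135],"spin":0},{"offset":[0.025,0.052,-0.146],"spin":0},{"offset":[0.025,0.052,-0.146],"spin":0}]'
python3 - <<'E'
from h import *
q=np.load("q.npy");s=manip.read_state();print(s['eef_pos'],np.degrees(s['eef_rot']),s['finger_gap'],s['wrist_force'],s['clock'])
P={n:manip.camera(n) for n in ("top","scene")};out=[]
c,si=np.cos(q[2]),np.sin(q[2])
for n,(x0,y0,w) in (("top",(280,140,120)),("scene",(230,130,120))):
    im=cv2.resize(np.ascontiguousarray(P[n]["pixels"][y0:y0+w,x0:x0+w,::-1]),(400,400),interpolation=2)
    for y in (30,-30):
        g=s["eef_pos"]+np.array([-si*y,c*y,0]); pt=(proj(P[n],g)-(x0,y0)+.5)*400/w; cv2.circle(im,tuple(np.int32(pt)),3,(0,255,255),1)
    out.append(im)
cv2.imwrite("pics/pre.png",np.hstack(out))
E
```

```text
clock: 3.3
eef_pos: [567.1, 112.6, 57.5]
eef_rot: [-3.138, -0.001, 2.067]
wrist_force: [-0.5, -0.5, -0.2]
finger_gap: 47.3
[567.12928226 112.59947942  57.54362872] [-1.79817875e+02 -6.72121106e-02  1.18443774e+02] 47.26553059399846 [-0.52022696 -0.53162125 -0.17606387] 3.3
```

View pics/pre.png

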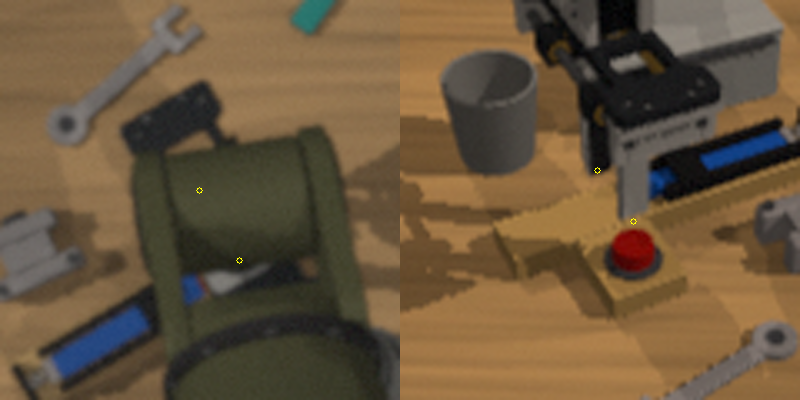

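The scene view shows the button-side fingertip over the red button (tip about (632,218), button (632,245) in the crop) and the other one over the track in front of the nose, both matching the predicted points. I descend to contact.

```bash
python3 -m crank '[{"offset":[0.001,0,-0.004],"spin":0},{"offset":[0.001,0,-0.008],"spin":0},{"offset":[0.001,0,-0.012],"spin":0},{"offset":[0.001,0,-0.014],"spin":0},{"offset":[0.001,0,-0.015],"spin":0},{"offset":[0.001,0,-0.015],"spin":0},{"offset":[0.001,0,-0.015],"spin":0},{"offset":[0.001,0,-0.015],"spin":0}]'
python3 - <<'E'
from h import *
p=manip.camera("scene");save(p,"pre2.png",(240,140,340,220),6)
E
```

```text
clock: 4.07
eef_pos: [570.1, 112.9, 46.4]
eef_rot: [3.139, 0.001, 2.067]
wrist_force: [-0.0, 0.1, 0.3]
finger_gap: 47.4
```

View pics/pre2.png

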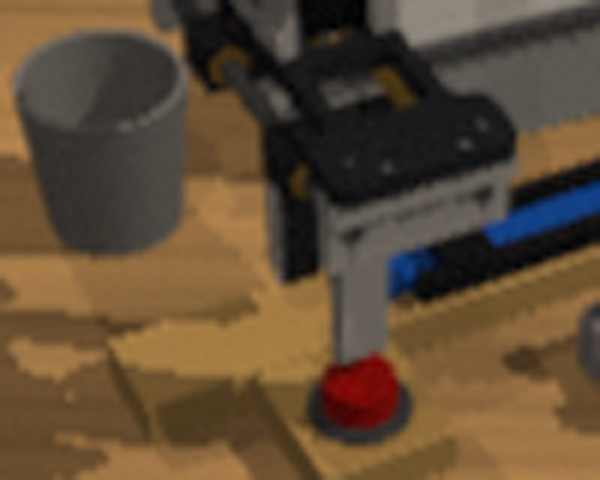

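The fingertip is just above the button's middle (about (362,362) in the crop), and the other finger is left of the nose over the open track. Pressing now.

```bash
python3 -c "
from h import *
s=manip.read_state();print(s['eef_pos'],s['qd'],s['clock'])"
python3 -m crank '[{"offset":[-0.001,0,-0.004],"spin":0},{"offset":[-0.001,0,-0.008],"spin":0},{"offset":[-0.001,0,-0.012],"spin":0},{"offset":[-0.001,0,-0.015],"spin":0},{"offset":[-0.001,0,-0.0165],"spin":0},{"offset":[-0.001,0,-0.0165],"spin":0},{"offset":[-0.001,0,-0.0165],"spin":0},{"offset":[-0.001,0,-0.0165],"spin":0}]'
```

```text
[570.13920609 112.85394431  46.41914063] [-2.64553479e-04 -1.19946010e-03  2.36770446e-05 -1.33716924e-03
 -7.37472835e-04 -1.03751539e-03] 4.1167
clock: 4.78
eef_pos: [569.4, 112.9, 30.1]
eef_rot: [3.139, 0.001, 2.067]
wrist_force: [-0.0, -0.7, 5.0]
finger_gap: 47.4
```

```bash
python3 -m crank '[{"offset":[0,0,-0.0005],"spin":0},{"offset":[0,0,-0.001],"spin":0},{"offset":[0,0,-0.001],"spin":0},{"offset":[0,0,-0.001],"spin":0},{"offset":[0,0,-0.001],"spin":0},{"offset":[0,0,-0.001],"spin":0},{"offset":[0,0,-0.001],"spin":0},{"offset":[0,0,-0.001],"spin":0}]'
python3 - <<'E'
from h import *
a=manip.camera("scene");b=manip.camera("top");save(a,"s3.png",(240,130,340,210),4);save(b,"t3.png",(280,180,380,260),4)
cv2.imwrite("pics/done.png",np.hstack([cv2.imread("pics/s3.png"),cv2.imread("pics/t3.png")]))
q=np.load("q.npy")
def blue(p):
    h=cv2.cvtColor(p["pixels"],cv2.COLOR_RGB2HSV);m=(abs(h[...,0].astype(int)-110)<12)&(h[...,1]>150);m[:,:270]=0;m[:,370:]=0;m[:150]=0;m[270:]=0
    v,u=np.nonzero(m)
    w=np.array([back(p,(x,y),33)[:2] for x,y in zip(u,v)])-q[:2]
    return w@np.array([np.cos(q[2]),np.sin(q[2])])
for p in(a,b): x=blue(p);print(len(x),x.min(),np.percentile(x,98),x.max())
s=manip.read_state();print(s["wrist_force"],s["eef_pos"],s["clock"])
E
```

```text
clock: 5.45
eef_pos: [569.6, 112.9, 29.8]
eef_rot: [3.138, 0.001, 2.067]
wrist_force: [-3.5, -0.1, 13.1]
finger_gap: 47.4
67 -95.16002090305626 -61.05092533396034 -59.08570624479258
161 -95.50982931723566 1.706958628936433 3.4005864198307942
[-3.68101217 -0.97985554 11.32213882] [569.57075358 112.88486462  29.79259986] 5.55
```

View pics/done.png

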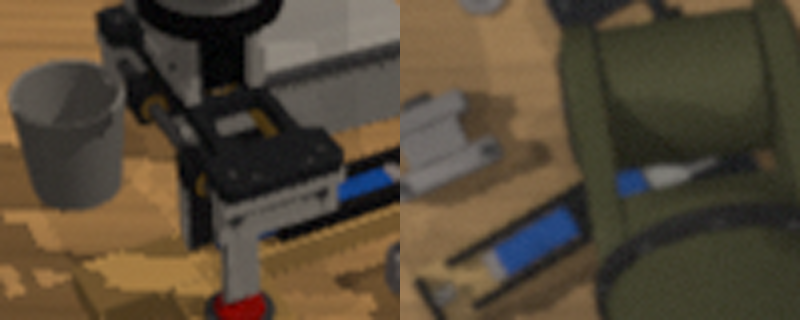

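Run:
```python
from h import *
q=np.load("q.npy");out={}
A={n:manip.camera(n) for n in("top","scene")}
for n in A:
  for lab in("before","now"):
    p=dict(A[n])
    if lab=="before": p["pixels"]=cv2.resize(cv2.imread(f"pics/{n}1.png")[:,:,::-1],(640,400),interpolation=cv2.INTER_AREA)
    h=cv2.cvtColor(p["pixels"],cv2.COLOR_RGB2HSV);m=(abs(h[...,0].astype(int)-110)<12)&(h[...,1]>150)
    v,u=np.nonzero(m);w=np.array([back(p,(x,y),31)[:2] for x,y in zip(u,v)])-q[:2]
    x=w@[np.cos(q[2]),np.sin(q[2])];y=w@[-np.sin(q[2]),np.cos(q[2])];k=(abs(y)<14)&(x>-150)&(x<60)
    print(n,lab,k.sum(),np.percentile(x[k],[0,2,98,100]).round(1),"y",y[k].mean().round(1))
for n in A:
  for k in("lever","cup","caliper","spanner","toolbox"):
    for d in manip.search_frame(A[n],k)[:3]: print(n,k,round(d["conf"],2),np.round(d["location"]))
save(A["scene"],"s4.png",(270,140,360,200),8)
```

```text
top before 235 [-119.1 -117.2   -3.2   -1.2] y -1.6
top now 160 [-96.5 -94.6   1.8   3.5] y -1.2
scene before 217 [-119.6 -117.4   -0.2    1.9] y -1.3
scene now 67 [-96.4 -95.  -62.2 -60.2] y -1.0
top lever 0.95 [425. 397.  14.]
top lever 0.89 [ 568. -164.   16.]
top lever 0.81 [772.   4.   6.]
top cup 0.72 [460. -15.  48.]
top caliper 0.95 [548. 253.  30.]
top spanner 0.7 [683. 183.   3.]
top toolbox 0.74 [359. 182.  72.]
scene lever 0.81 [ 581. -166.   12.]
scene lever 0.66 [434. 397.  11.]
scene cup 0.94 [480.  12.  50.]
scene caliper 0.86 [558. 255.  29.]
scene spanner 0.58 [685. 176.   5.]
scene toolbox 0.73 [387. 186.  70.]
scene toolbox 0.56 [603. 129.  30.]
```

View pics/s4.png

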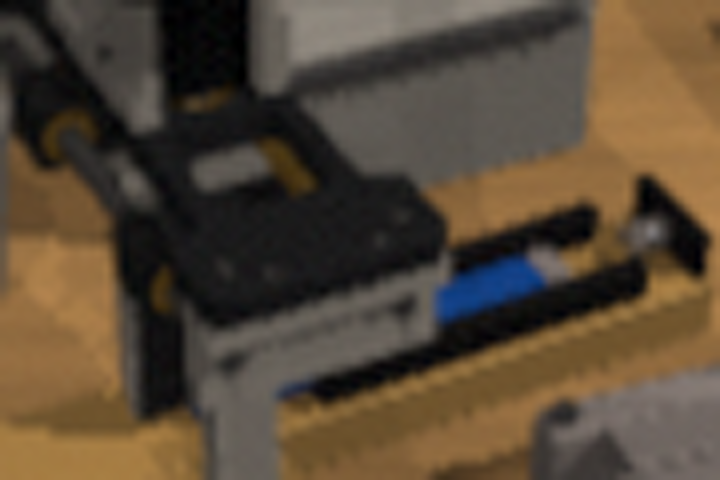

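```bash
python3 -c "
from h import *
s=manip.read_state();print(s['eef_pos'],s['wrist_force'],s['finger_gap'],s['clock']);print(manip.sign_off())"
```

```text
[569.55563993 112.89039961  29.7419676 ] [-4.56498466 -1.66641263 11.64640182] 46.99891172087108 6.15
the job is handed in; nothing more can be done
None
```

I lined the jaws up across the track, with one fingertip over the red button and the other in front of the blue lever's nose. One straight push down released the lever and the waiting finger stopped it. I handed the job in at 6.15 s while still holding.

**Last checks**
- **Button:** the fingertips are at 29.7 mm, where the button's fully-down height is 30 mm. The upward force is about 11.6 N, more than the 5 N needed to hold it down.
- **Lever:** its tail moved about 23 mm along the track in both cameras, inside the 10–50 mm limit. It is still on the track's centre line with the kicker behind it. The stopping finger's face was planned at 28 mm, so the measured slide is about 5 mm shorter. I did not find out why.
- **Not seen directly:** the gripper hides the nose, so where it touches the finger is inferred from the tail. The networks no longer found this lever in the last pictures. The blue colour measurement and the picture did.
- **Bystanders:** the caliper and spanner read within about 3 mm of where they were.
- **Readings that disagreed:** the toolbox (both cameras) and the cup (top camera only) read about 20–30 mm off. I put this down to the arm covering part of them. The scene camera puts the cup where it was, and the arm passed well above both.

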